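# Shut the gluing jig, pin it and keep it pressed

### The job

A glued card pad lies in the open hinged pressing jig: fold the upper board down shut onto it, then take the locating pin from its stand and push it down through the spring collar and the holes of both boards until its flange has pressed the collar in flush. Keep the jig pressed shut this way: finish while still holding the pin by its knob and pressing it down, do not let go, and leave the other things on the bench where they are.

Things in the scene. Friction and masses are not known exactly. Their poses are not given: they have to be found in the camera images.
- jig: Hinged pressing jig of plywood, fixed to the bench; lower board 200 mm (x) by 150 mm (y), origin at the centre of its underside on the bench. Its x axis points from the pin-hole end (-x, nearest the robot) to the hinge end (+x); z up. A brown card pad lies on it. The boards meet 34 mm above the bench.
- lid (a joint): Angle (rad) of the jig's upper board: 0 = shut flat on the lower board, grows as its free end (the end near the robot) rises about the hinge; at most 1.4. A stiff hinge: the board stays at whatever angle it is left and needs about 1 to 3 N at its free end to move; pushing it down with the shut fingertips is enough. It is 150 mm wide, 14 mm thick, and its free edge is 194 mm from the hinge axis.
- lid_hinge (a point): Middle of the hinge axis: 94 mm from the jig's origin along the jig's +x, 34 mm above the bench, at the level of the upper board's underside. The axis runs along the jig's y. Fixed to the jig.
- lid_hole (a point): Centre of the pin hole in the top face of the upper board, 174 mm from the hinge axis, midway across the board (48 mm above the bench when shut); moves with the board. The hole is 15 mm wide. A 46 mm wide steel ring, 2 mm high, surrounds it.
- collar (a joint): How far the aluminium spring collar round the upper board's pin hole is pressed in (m): 0 = free, standing 10 mm proud of the board; 0.008 = fully in, flush with the 2 mm steel ring. Outer diameter 33 mm, bore 18 mm. The spring needs about 2 N to start and 8 N to be fully in.
- base_hole (a point): Centre of the mouth of the pin hole in the lower board, on its upper face 34 mm above the bench; 15 mm wide, through, 34 mm deep, right under the upper hole when the jig is shut.
- pin: Locating pin, 60 g, upright in its stand. Origin at the centre of the underside of its flange, z up. Below: aluminium shank 12 mm diameter, 44 mm long, with bevelled tip. Flange 28 mm diameter, 4 mm thick. Above the flange a black round knob 20 mm diameter, 32 mm tall (from 4 to 36 mm above the origin), to be gripped from above.
- pin_tip (a point): The lower end of the pin's shank, 44 mm below the pin's origin.
- pin_stand: Plywood block 50 x 50 x 50 mm with a 70 x 50 x 8 mm foot, fixed to the bench to the left or right of the jig; origin at the centre of its underside. The pin hangs by its flange in the block's 15 mm hole, so the flange's underside is 50 mm above the bench.
- label_roll: Bystander: loose white roll of labels lying flat, 92 mm wide, 26 mm high; origin centre of its underside. It stands on the other side of the jig from the pin stand.
- glue_bottle: Bystander: loose small glue bottle, standing, 42 mm wide, 128 mm high; origin centre of its underside.
- tape_brown: Bystander: loose roll of brown tape lying flat, 114 mm wide, 50 mm high; origin centre of its underside.
- glue_stick: Bystander: loose glue stick, standing, 27 mm wide, 90 mm high; origin centre of its underside.
Not all that is in view belongs to the job. Of the things like the pin, leave any that is brown or turquoise; of the rest the smaller one is meant.

How it is judged:
By the outcome, as a careful person would: the job done as asked, in the order asked, and still so for the second after the job is handed in, while the arm keeps its last pose, push and grip.
It also fails if it takes over 58 s, if anything falls off the work surface, if the arm or the gripper's body presses on something with over 40 N, if the wrist force passes 120 N, or if a joint passes its speed limit or range.

### The arm

A 7-joint arm with a two-finger parallel gripper is mounted at the origin on a cart in front of the work surface, level with it; the furniture and walls round the work are solid. World frame = base frame: x ahead of the robot, y to its left, z up, the work surface at z = 0. Lengths are in m, angles in rad, forces in N, time in s.
With the tool pointing down it reaches from about 0.4 to 0.875 m from the base axis. Payload 19.3 kg.
Tool frame: the origin (TCP) lies at the very end of the fingers, on their centre line; the grasp point (between the pads) lies 19 mm behind it; z points along the fingers, y is the line along which they close (so a half turn about z gives the same grasp; the last joint's range is limited). The gripper opens to 85 mm and grips with 20 to 120 N. Pads are 22 mm wide; open, the fingers measure 114 mm over their backs; the gripper's body (76 mm by 85 mm) begins 54 mm behind the grasp point. The pads swing forward as they close: fully open they stand 13 mm farther back than shut.
Start: joints at [-1.31, 0.521, -0.036, 1.599, 0.021, 1.021, -0.113], TCP at [0.203, 0.591, 0.231] pointing down, gripper open.
Joint ranges: [-2.91, 2.91], [-0.3, 2.13], [-1.5, 1.42], [0.17, 2.43], [-1.26, 4.41], [0.16, 1.93], [-2.52, 2.52]. Speed limits (rad/s): [1.89, 1.89, 2.39, 2.39, 3.01, 3.01, 3.01].

### API

Orientations are given as [roll, pitch, yaw] about the fixed x, y, z axes, in that order (R = Rz(yaw) Ry(pitch) Rx(roll)).
In Python, from workcell import bot gives the robot as it stands.
- The arm moves only by the tool servo_tool, never from a script. Its argument "plan" is a list of rows, each a list of 7 numbers: the finger opening in cm, from 0 to 8.54, then the shift along the tool's x, y, z in cm, then the turn, a rotation vector about the tool's x, y, z in degrees. In form: [[fingers, x, y, z, wx, wy, wz], ...]. A call has 1 to 10 rows; each row is the pose to reach, as a shift and turn from the pose commanded when the call began, along the tool's axes at that moment; what a row does not reach only later rows make up. A row lasts 1/10 s, in which the tool goes at most 50 mm and 8.59 degrees, less where a joint would pass 70% of its speed; a pose out of reach is approached as far as the arm can. A call with a gripper value outside its range is refused whole. The fingers move at their own pace and stop on an object; "force" is the grip in N (left out, the last holds). Time passes only in rows, so rows that repeat a pose let the fingers close. It gives the time, the measured TCP pose, the force, the opening and the grip force at its end, in the units of the state.
- bot.observe(): the state, without advancing time (a new reading comes with each control period).
- bot.grab_frame(name): name is "scene" or "top"; returns a dict with "frame" (400x640x3 uint8, blue, green, red), "mtx" (3x3 intrinsics, pixels), "k1" (the pictures are not rectified: a ray, as slopes to the right and down, at radius r is drawn at 1 + k1 r^2 times it, then the intrinsics apply), "R" (3x3) and "t" (3): a world point X has camera coordinates R X + t. Camera axes: x right, y down, z forward; pixel columns grow to the right and rows downward; lengths in m; the calibration is good to about 2 mm. A picture is of the moment at which its call begins. There is no depth.
- bot.job_done(): hands the job in; it is judged then, once.
The state is a dict: "clock": time; "qpos": joint angles; "qd": joint speeds; "joint_efforts": joint torques, N m; "position": TCP position; "tool_rot": TCP orientation; "force": force on the tool from outside, world axes, zero at the start; "moment": the same for the moment, N m; "grip_width": finger opening in m; "finger_force": force on a finger pad.
Only numpy, scipy, OpenCV 4.12 (cv2) and the standard library are available. Lean on these libraries where they do the work, as an engineer would, in place of code of your own. Each camera call takes 0.05 s, during which the arm holds its last target. There are 200 camera calls.

## Working session

There is one attempt and no reset: what is moved stays moved. The work goes in short steps, Python scripts to look and compute and a tool call to move; the robot and the scene stay as the last step left them, time stands still between calls to the robot, and variables do not carry over. Pictures are saved under pics/ and viewed, at most 10 in all, crops included, and the job is handed in when it is done.

Besides the shell and the picture viewer there is one more tool, called after "Request:" as name(argument=value, ...) on one line, values as JSON. servo_tool: Moves the arm, as the interface text tells. Its arguments: {"type":"object","properties":{"plan":{"type":"array","items":{"type":"array","items":{"type":"number"}}},"force":{"type":"number"}},"required":["plan"]}

```bash
mkdir -p pics
cat > h.py <<'E'
import numpy as np, cv2
from workcell import bot
from scipy.spatial.transform import Rotation as Rn
def grab(n,f=None):
    d=bot.grab_frame(n); d={k:(np.array(v) if k!='k1' else v) for k,v in d.items()}
    if f: cv2.imwrite(f,d['frame'])
    return d
def ray(d,u,v):
    K=d['mtx']; p=np.array([(u-K[0,2])/K[0,0],(v-K[1,2])/K[1,1]]); q=p.copy()
    for _ in range(20): q=p/(1+d['k1']*(q@q))
    return -d['R'].T@d['t'], d['R'].T@np.array([q[0],q[1],1])
def onz(d,u,v,z):
    o,r=ray(d,u,v); return o+r*(z-o[2])/r[2]
def proj(d,X):
    c=d['R']@np.array(X,float)+d['t']; q=c[:2]/c[2]; q=q*(1+d['k1']*(q@q))
    return d['mtx'][:2,:2]@q+d['mtx'][:2,2]
def tri(d1,p1,d2,p2):
    o1,r1=ray(d1,*p1);o2,r2=ray(d2,*p2)
    s=np.linalg.lstsq(np.array([r1,-r2]).T,o2-o1,rcond=None)[0]
    a=o1+s[0]*r1;b=o2+s[1]*r2; return (a+b)/2,np.linalg.norm(a-b)
def totool(dw):
    s=bot.observe(); return toolR(s).T@np.array(dw)
def toolR(s): 
    r=np.array(s['tool_rot']); return r if r.shape==(3,3) else Rn.from_euler('xyz',r).as_matrix()
E
python3 - <<'E'
from h import *
for n in('scene','top'):
    d=grab(n,f'pics/{n}0.png'); print(n,d['mtx'].tolist(),d['k1'],(-d['R'].T@d['t']).round(3),d['R'].round(2).tolist())
s=bot.observe();print(s)
E
```

```text
scene [[421.6902271612377, 0.0, 321.29101972667246], [0.0, 421.6902271612377, 204.98968183898745], [0.0, 0.0, 1.0]] 0.037477350125560804 [0.215 0.495 0.798] [[-0.81, -0.58, 0.01], [-0.45, 0.63, -0.64], [0.37, -0.52, -0.77]]
top [[469.5948033810032, 0.0, 325.75873081855997], [0.0, 469.5948033810032, 200.88785648215256], [0.0, 0.0, 1.0]] 0.03669213760355498 [ 0.47  -0.014  1.283] [[0.03, -1.0, -0.01], [-1.0, -0.03, -0.1], [0.1, 0.01, -1.0]]
{'clock': 0.1, 'qpos': array([-1.31022701,  0.52195846, -0.03630754,  1.5999114 ,  0.02116108,
        1.02108413, -0.1127948 ]), 'qd': array([-0.00137553, -0.00172034, -0.00026587, -0.00213418, -0.00136894,
        0.0012348 , -0.00065939]), 'joint_efforts': array([ 3.21483487e-03, -9.28475976e+01,  1.98389791e+00, -3.70527792e+01,
        1.81175640e-02,  5.46527939e-03, -1.67365488e-05]), 'position': array([0.20292192, 0.59084632, 0.23079515]), 'tool_rot': array([-3.14061547e+00,  4.34369322e-05,  2.81077926e+00]), 'force': array([-0.50220516, -0.00788496, -0.01304445]), 'moment': array([-0.02063038, -0.02682347,  0.0261573 ]), 'finger_force': 0.0, 'grip_width': 0.08554089747629753}
```

View pics/scene0.png

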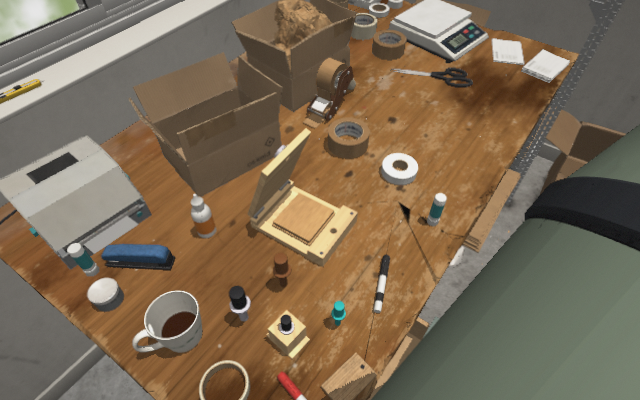

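View pics/top0.png

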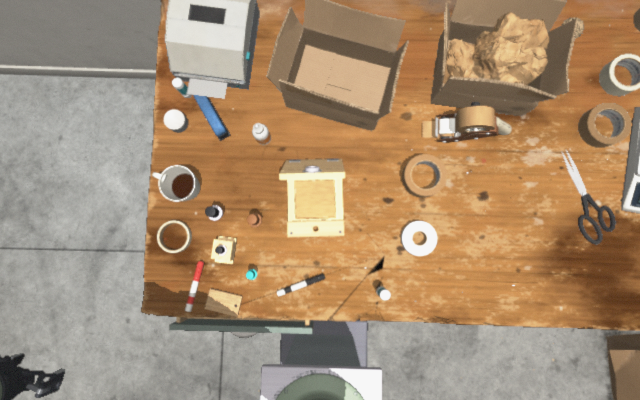

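The two black-knobbed pins are the candidates: one in the stand at scene (286,322) and one standing free at scene (238,297). The brown (281,265) and turquoise (338,310) ones are excluded. The smaller black one looks like the pin in the stand, so I'll check that in an enlarged crop.

Run:
```python
from h import *
a=cv2.imread('pics/scene0.png');b=cv2.imread('pics/top0.png')
A=cv2.resize(a[240:370,210:360],None,fx=2.66,fy=3,interpolation=cv2.INTER_CUBIC)
A=cv2.resize(a[240:370,210:360],(400,347),interpolation=cv2.INTER_CUBIC)
B=cv2.resize(b[150:280,200:350],(400,347),interpolation=cv2.INTER_CUBIC)
C=cv2.resize(a[120:270,240:370],(347,400)); 
cv2.imwrite('pics/crop.png',np.hstack([A,B]))
```

```text
(no output)
```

View pics/crop.png

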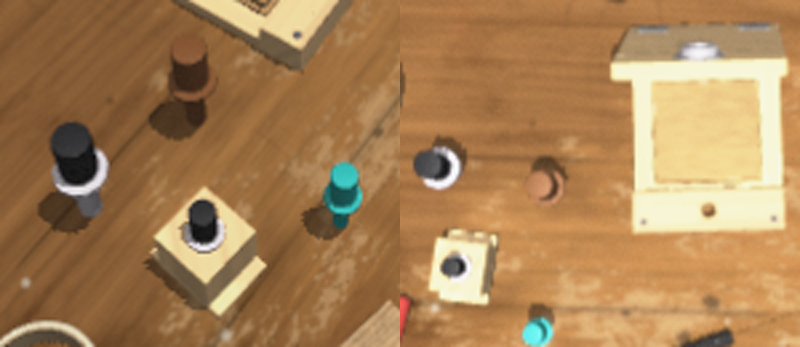

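The crop confirms it: the pin in the stand (scene knob top about (286,317), top about (220,250)) has the smaller knob and flange, and the free-standing black one at scene (238,297) is clearly bigger. The base hole is at top (315.5,228.7).

Run:
```python
from h import *
s=grab('scene');t=grab('top')
h=onz(t,315.5,228.7,.034);print('hole',h, 'in scene',proj(s,h))
c=[onz(t,*p,.034) for p in[(287,237),(344,235.5)]];print(c, 'yaw',np.degrees(np.arctan2(-(c[0]-c[1])[0],(c[0]-c[1])[1])))
print('pin',onz(t,219.9,250.1,.086),onz(s,286.1,317.3,.086))
# label and precise stand centre (top face 50mm): plywood corners crop
f=lambda x,y:((x-400)/2.667+200,y/2.667+150)
cs=[onz(t,*f(*p),.05) for p in[(437,231),(491,236),(484,303),(431,297)]];print(np.round(cs,4),np.mean(cs,0))
hs=cv2.cvtColor(t['frame'],cv2.COLOR_BGR2HSV)
# lid free edge right corner
yaw=np.arctan2(-(c[0]-c[1])[0],(c[0]-c[1])[1]);e=np.array([np.cos(yaw),np.sin(yaw),0]);y=np.array([-e[1],e[0],0])
H=h+.174*e;print('hinge',H)
for a in(1.0,1.1,1.2,1.3,1.4):
  p=[H-.194*np.cos(a)*e+.194*np.sin(a)*np.array([0,0,1])+k*.075*y for k in(1,-1)]
  print(a,p[0].round(3),p[1].round(3),[proj(d,q).round(0) for d in(s,t) for q in p])
```

```text
hole [0.5151919  0.02419208 0.034     ] in scene [332.62563846 229.40750187]
[array([0.49128724, 0.0991663 , 0.034     ]), array([ 0.49913432, -0.05188357,  0.034     ])] yaw 2.973856451336797
pin [0.45310668 0.26326004 0.086     ] [0.45182286 0.26459485 0.086     ]
[[0.4873 0.2891 0.05  ]
 [0.4837 0.2359 0.05  ]
 [0.4184 0.2397 0.05  ]
 [0.423  0.2916 0.05  ]] [0.45307578 0.26409174 0.05      ]
hinge [0.68895758 0.03321925 0.034     ]
1.0 [0.58  0.103 0.197] [ 0.588 -0.047  0.197] [array([283., 189.]), array([325., 144.]), array([280., 197.]), array([345., 195.])]
1.1 [0.597 0.104 0.207] [ 0.605 -0.046  0.207] [array([276., 182.]), array([319., 138.]), array([280., 190.]), array([345., 188.])]
1.2 [0.615 0.104 0.215] [ 0.623 -0.045  0.215] [array([268., 176.]), array([312., 132.]), array([279., 181.]), array([345., 180.])]
1.3 [0.633 0.105 0.221] [ 0.641 -0.044  0.221] [array([260., 170.]), array([304., 126.]), array([279., 173.]), array([345., 171.])]
1.4 [0.652 0.106 0.225] [ 0.66  -0.043  0.225] [array([252., 164.]), array([297., 122.]), array([279., 165.]), array([344., 163.])]
```

Request:
servo_tool(plan=[[0,0,0,-5,0,0,-5],[0,0,0,-9,0,0,-10],[0,-6.8,-4.1,-9,0,0,-19],[0,-10.1,-6.1,-9,0,0,-19],[0,-13.5,-8.2,-9,0,0,-19],[0,-16.9,-10.2,-9,0,0,-19],[0,-20.3,-12.3,-9,0,0,-19],[0,-23.7,-14.3,-9,0,0,-19],[0,-27,-16.3,-9,0,0,-19],[0,-30.4,-18.4,-9,0,0,-19]])

```text
clock: 1.2
position: [0.4315, 0.317, 0.3214]
tool_rot: [3.141, 0.0, -3.141]
force: [0.5, 0.5, 0.1]
grip_width: 0.0002
finger_force: 0.0
```

Request:
servo_tool(plan=[[0,-3,-3.4,0,0,0,0],[0,-6,-6.8,0,0,0,0],[0,-9,-10.2,0,0,0,0],[0,-12,-13.6,0,0,0,0],[0,-15,-17,0,0,0,0],[0,-18,-21,0,0,0,0],[0,-21,-25,0,0,0,0],[0,-24,-29,0,0,0,0],[0,-27.8,-33.2,0,0,0,0],[0,-27.8,-33.2,2,0,0,0]])

```text
clock: 2.2
position: [0.7119, -0.0198, 0.3022]
tool_rot: [-3.139, 0.003, 3.137]
force: [-0.4, -0.9, -0.8]
grip_width: 0.0003
finger_force: 0.0
```

Run:
```python
from h import *
s=grab('scene','pics/s1.png');t=grab('top','pics/t1.png')
a=cv2.resize(s['frame'][60:260,200:420],(440,400));b=cv2.resize(t['frame'][100:260,240:380],(350,400))
cv2.imwrite('pics/c1.png',np.hstack([a,b]));print(bot.observe()['position'])
```

```text
[ 0.70846566 -0.01514565  0.29806542]
```

View pics/c1.png

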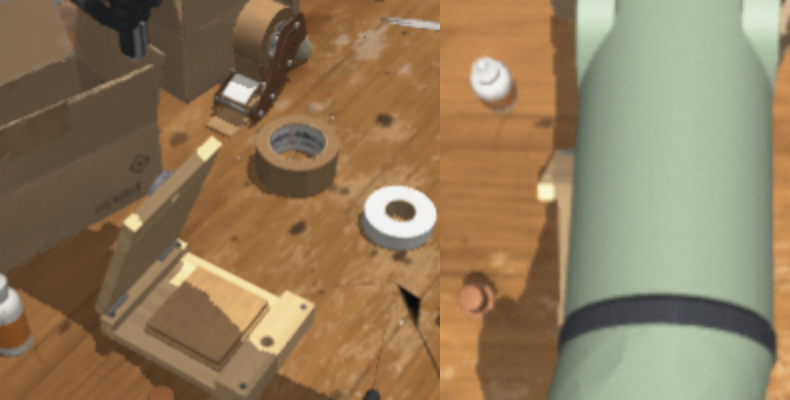

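The fingers (scene crop (130,30)) are behind the open board and clear of it. I'll lower them there, then sweep the lid towards the robot.

Request:
servo_tool(plan=[[0,0,0,4,0,0,0],[0,0,0,8,0,0,0],[0,0,0,11,0,0,0],[0,2,0,11,0,0,0],[0,4,0,11,0,0,0],[0,5.5,0,11,0,0,0],[0,7,0,11.3,0,0,0],[0,8.6,0,11.9,0,0,0],[0,10,0,12.8,0,0,0],[0,11.4,0,13.8,0,0,0]])

```text
clock: 3.3
position: [0.5944, -0.0121, 0.1643]
tool_rot: [3.141, 0.001, -3.139]
force: [1.0, -0.5, 0.3]
grip_width: 0.0001
finger_force: 0.5
```

Run:
```python
from h import *
s=grab('scene','pics/s2.png')
a=cv2.resize(s['frame'][60:260,200:420],(660,600));cv2.imwrite('pics/c2.png',a);o=bot.observe();print(o['position'],o['force'])
```

```text
[ 0.59184986 -0.0121295   0.16262179] [-0.09219214 -0.89189004 -0.51424516]
```

View pics/c2.png

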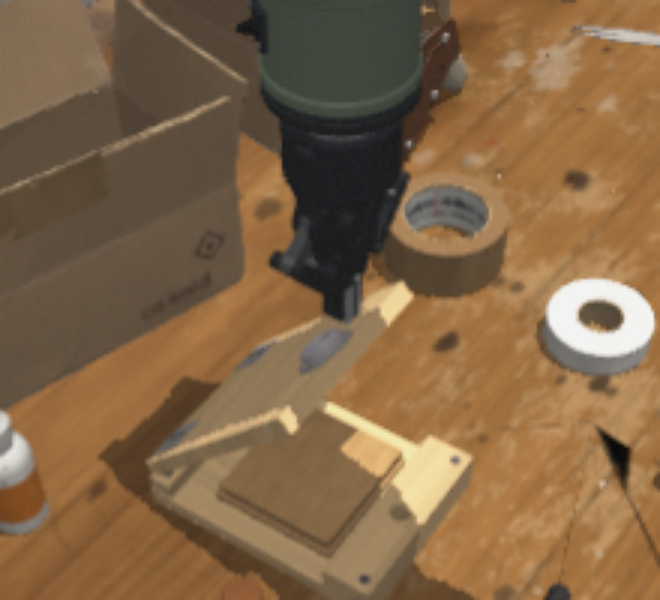

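The board is already down to about 0.8 rad and the fingertips sit beside the collar. I'll carry on until it is shut.

Request:
servo_tool(plan=[[0,1.2,-0.5,1.1,0,0,0],[0,2.3,-1,2.3,0,0,0],[0,3.3,-1,3.7,0,0,0],[0,4.2,-1,5.1,0,0,0],[0,4.9,-1,6.6,0,0,0],[0,5.4,-1,8.1,0,0,0],[0,5.8,-1,9.7,0,0,0],[0,6,-1,11,0,0,0],[0,6,-1,11.4,0,0,0],[0,6,-1,11.6,0,0,0]])

```text
clock: 4.35
position: [0.5349, -0.023, 0.0476]
tool_rot: [3.141, -0.001, -3.14]
force: [-10.2, 1.8, 31.4]
grip_width: 0.0002
finger_force: 15.8
```

Request:
servo_tool(plan=[[0,0,0,-3,0,0,0],[0,0,0,-7,0,0,0],[4.5,0,0,-11,0,0,0],[4.5,2,4,-11,0,0,0],[4.5,3,8.5,-11,0,0,0],[4.5,4.2,13,-11,0,0,0],[4.5,5.4,17.5,-11,0,0,0],[4.5,6.6,22,-11,0,0,0],[4.5,7.8,26.5,-11,0,0,0],[4.5,8.2,28.6,-11,0,0,0]])

```text
clock: 5.35
position: [0.4513, 0.267, 0.1581]
tool_rot: [3.14, 0.0, -3.136]
force: [0.4, -0.5, -0.0]
grip_width: 0.0453
finger_force: 0.0
```

Run:
```python
from h import *
s=grab('scene','pics/s3.png');t=grab('top','pics/t3.png')
a=cv2.resize(s['frame'][120:380,200:400],(400,520),interpolation=cv2.INTER_CUBIC);b=cv2.resize(t['frame'][165:295,190:360],(400,306),interpolation=cv2.INTER_CUBIC)
c=cv2.resize(t['frame'][210:250,290:345],(400,290),interpolation=cv2.INTER_CUBIC)
m=np.zeros((600,800,3),np.uint8);m[:520,:400]=a;m[:306,400:]=b;m[306:596,400:]=c
cv2.imwrite('pics/c3.png',m);o=bot.observe();print(o['position'],o['force'])
```

```text
[0.45188334 0.26628578 0.15796561] [-0.24268059  0.65509189 -0.18933921]
```

View pics/c3.png

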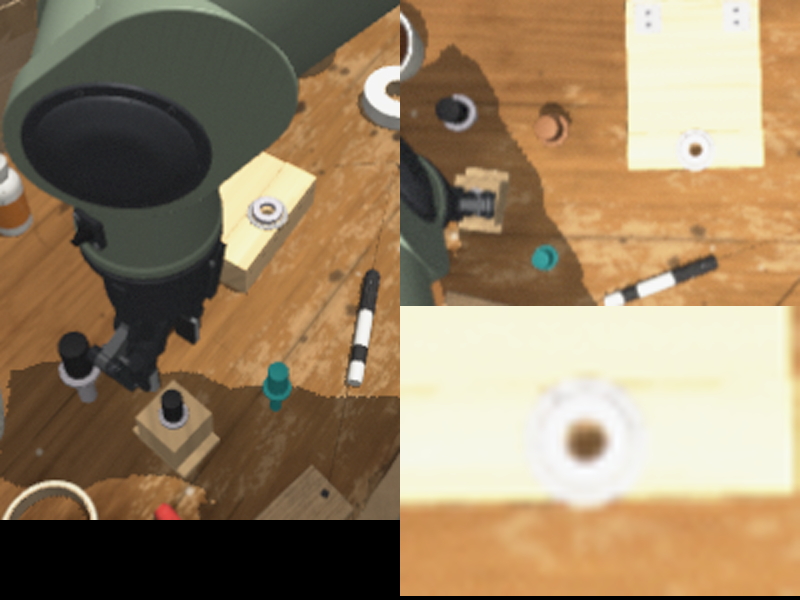

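The board is shut flat with the collar free, and its hole is at top (315.6,228.5) and scene (333.5,225.5). The open fingers are over the pin in the stand. I'll go down and grip.

Request:
servo_tool(plan=[[4.5,0,-0.2,3,0,0,0],[4.5,0,-0.2,6,0,0,0],[4.5,0,-0.2,8,0,0,0],[4.5,0,-0.2,9.4,0,0,0],[4.5,0,-0.2,9.9,0,0,0],[1.5,0,-0.2,9.9,0,0,0],[1.5,0,-0.2,9.9,0,0,0],[1.5,0,-0.2,9.9,0,0,0],[1.5,0,-0.2,9.9,0,0,0],[1.5,0,-0.2,9.9,0,0,0]], force=70)

```text
clock: 6.45
position: [0.4538, 0.2645, 0.0603]
tool_rot: [3.136, 0.004, -3.139]
force: [-3.3, 18.6, 2.3]
grip_width: 0.018
finger_force: 68.2
```

Run:
```python
from h import *
s=grab('scene');t=grab('top')
print('hole',onz(t,315.6,228.5,.05),onz(t,315.45,228.6,.054),onz(s,333.5,225.5,.056),tri(t,(315.5,228.55),s,(333.5,225.5)))
o=bot.observe();print(o['position'],o['force'],o['moment'],o['grip_width'],o['finger_force'])
```

```text
hole [0.51514794 0.02345762 0.05      ] [0.51473158 0.02372146 0.054     ] [0.51100597 0.02792726 0.056     ] (array([0.51453887, 0.02347253, 0.04849111]), np.float64(0.0011997542417962054))
[0.45380041 0.26450694 0.06027104] [-2.59019617 19.3730776   2.6094962 ] [ 4.37491392  0.53084752 -0.01399581] 0.01799648727261149 68.19133269316808
```

Request:
servo_tool(plan=[[1.5,0,0.05,0,0,0,0],[1.5,0,0.1,0,0,0,0],[1.5,0,0.1,0,0,0,0]])

```text
clock: 6.85
position: [0.4538, 0.2647, 0.0602]
tool_rot: [3.137, 0.003, -3.139]
force: [-3.1, 14.4, 5.3]
grip_width: 0.018
finger_force: 68.2
```

Request:
servo_tool(plan=[[1.5,0,0.1,0,0,0,0],[1.5,0,0.2,0,0,0,0],[1.5,0,0.3,0,0,0,0],[1.5,0,0.3,0,0,0,0]])

```text
clock: 7.25
position: [0.4538, 0.2652, 0.0601]
tool_rot: [3.14, 0.002, -3.141]
force: [-0.7, -0.1, 10.0]
grip_width: 0.018
finger_force: 68.0
```

Run:
```python
from h import *
s=grab('scene','pics/s4.png');t=grab('top','pics/t4.png')
a=cv2.resize(s['frame'][250:370,220:350],(433,400),interpolation=cv2.INTER_CUBIC);b=cv2.resize(t['frame'][215:285,190:260],(360,400),interpolation=cv2.INTER_CUBIC)
cv2.imwrite('pics/c4.png',np.hstack([a,b]))
o=bot.observe();print(o['position'],o['force'],o['moment'],o['tool_rot'])
```

```text
[0.45379954 0.26521735 0.06010429] [-1.53707321  0.64934812  9.03677927] [ 0.22972735  0.24606872 -0.06211566] [ 3.13961728e+00  2.37061259e-03 -3.14074779e+00]
```

View pics/c4.png

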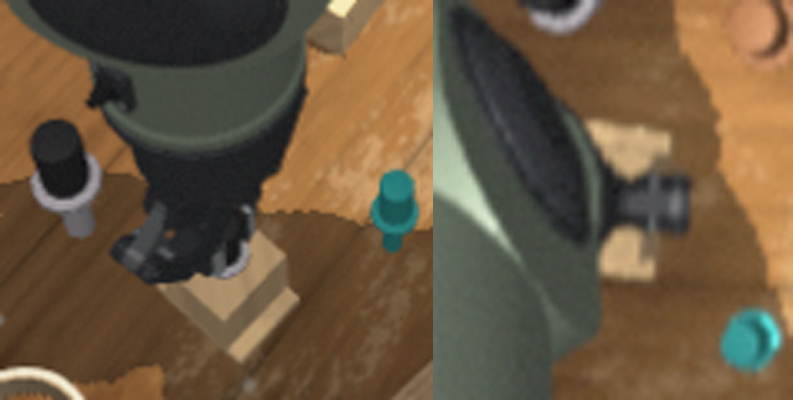

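The pin is gripped and the side load is gone. I'll lift it well clear and carry it over the hole.

Request:
servo_tool(plan=[[1.5,0,0,-2,0,0,0],[1.5,0,0,-5,0,0,0],[1.5,0,0,-9,0,0,0],[1.5,0,0,-12,0,0,0],[1.5,-1,-4,-12,0,0,0],[1.5,-2.2,-8.5,-12,0,0,0],[1.5,-3.4,-13,-12,0,0,0],[1.5,-4.6,-17.5,-12,0,0,0],[1.5,-5.7,-22,-12,0,0,0],[1.5,-6.2,-24,-12,0,0,0]])

```text
clock: 8.35
position: [0.5158, 0.02, 0.1797]
tool_rot: [-3.141, 0.002, 3.138]
force: [-0.1, 1.0, -0.2]
grip_width: 0.018
finger_force: 69.1
```

Request:
servo_tool(plan=[[1.5,0,0,2,0,0,0],[1.5,0,0,4,0,0,0],[1.5,0,0,4,0,0,0],[1.5,0,0,4,0,0,0]])

```text
clock: 8.75
position: [0.5152, 0.0244, 0.1394]
tool_rot: [3.142, 0.001, -3.141]
force: [-0.5, -0.1, -0.5]
grip_width: 0.018
finger_force: 69.1
```

Run:
```python
from h import *
s=grab('scene','pics/s5.png');t=grab('top','pics/t5.png')
o=bot.observe();p=o['position'];print(p,o['force'],o['tool_rot'],o['grip_width'])
for q in[(p[0],p[1],p[2]-.010),(p[0],p[1],p[2]-.054),(.5147,.0237,.058),(.5147,.0237,.05)]: print(proj(s,q),proj(t,q))
a=cv2.resize(s['frame'][150:270,280:400],(600,600),interpolation=cv2.INTER_CUBIC)
cv2.imwrite('pics/c5.png',a)
```

```text
[0.51562008 0.02457315 0.13967254] [-0.33778427  0.02835413 -0.75107581] [ 3.14128346e+00  1.76198348e-03 -3.14066161e+00] 0.017529316514088362
[333.6062027  202.04641664] [314.2034429  227.09026676]
[333.01281709 215.19422553] [314.75878613 227.78326847]
[333.23354801 222.90829358] [315.41259083 228.55566126]
[333.13150002 225.08988026] [315.50284473 228.66857136]
```

View pics/c5.png

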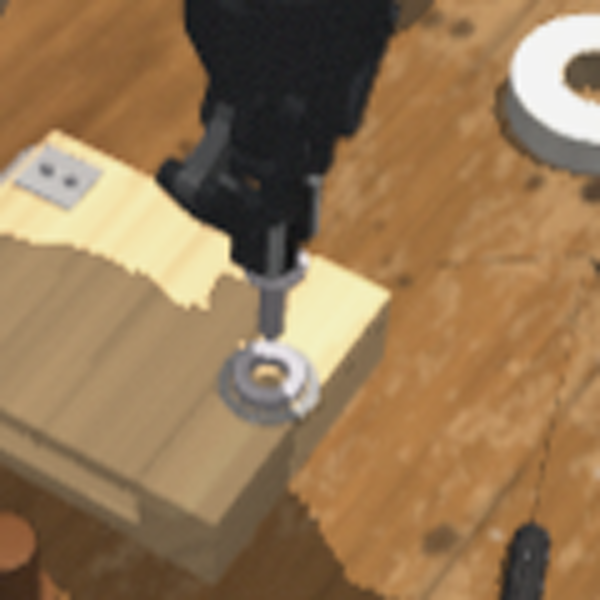

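The pin hangs vertical, its tip at scene (334,217.6), in line with the collar bore at (333.4,224). I'll lower it gently.

Request:
servo_tool(plan=[[1.5,0,0,1,0,0,0],[1.5,0,0,2,0,0,0],[1.5,0,0,2.7,0,0,0],[1.5,0,0,3.2,0,0,0],[1.5,0,0,3.6,0,0,0],[1.5,0,0,4.0,0,0,0],[1.5,0,0,4.2,0,0,0],[1.5,0,0,4.2,0,0,0]])

```text
clock: 9.65
position: [0.515, 0.0243, 0.0961]
tool_rot: [-3.141, -0.0, -3.141]
force: [0.5, -0.8, -1.3]
grip_width: 0.0178
finger_force: 68.9
```

Request:
servo_tool(plan=[[1.5,0,0,0.5,0,0,0],[1.5,0,0,1,0,0,0],[1.5,0,0,1.5,0,0,0],[1.5,0,0,1.8,0,0,0],[1.5,0,0,2.1,0,0,0],[1.5,0,0,2.4,0,0,0],[1.5,0,0,2.4,0,0,0]])

```text
clock: 10.35
position: [0.5149, 0.0243, 0.0719]
tool_rot: [-3.141, -0.0, -3.141]
force: [1.0, -1.7, -1.9]
grip_width: 0.0178
finger_force: 68.8
```

Request:
servo_tool(plan=[[1.5,0,0,0.3,0,0,0],[1.5,0,0,0.6,0,0,0],[1.5,0,0,0.9,0,0,0],[1.5,0,0,1.2,0,0,0],[1.5,0,0,1.3,0,0,0],[1.5,0,0,1.3,0,0,0]], force=90)

```text
clock: 10.95
position: [0.5153, 0.0244, 0.0597]
tool_rot: [3.141, 0.001, -3.141]
force: [-3.1, -1.5, 15.8]
grip_width: 0.0174
finger_force: 89.6
```

Request:
servo_tool(plan=[[1.5,0,0,0.1,0,0,0],[1.5,0,0,0.15,0,0,0],[1.5,0,0,0.15,0,0,0],[1.5,0,0,0.15,0,0,0]])

```text
clock: 11.35
position: [0.5154, 0.0245, 0.059]
tool_rot: [3.141, 0.001, -3.141]
force: [-7.5, -0.6, 35.8]
grip_width: 0.0175
finger_force: 91.8
```

Run:
```python
from h import *
s=grab('scene','pics/s6.png');o=bot.observe();print(o['position'],o['force'],o['tool_rot'],o['grip_width'])
a=cv2.resize(s['frame'][150:270,280:400],(600,600),interpolation=cv2.INTER_CUBIC);cv2.imwrite('pics/c6.png',a)
```

```text
[0.51540315 0.02441703 0.05903338] [-7.07976318 -0.64638529 36.49120517] [ 3.14121407e+00  1.19787890e-03 -3.14101784e+00] 0.01747507874042478
```

View pics/c6.png

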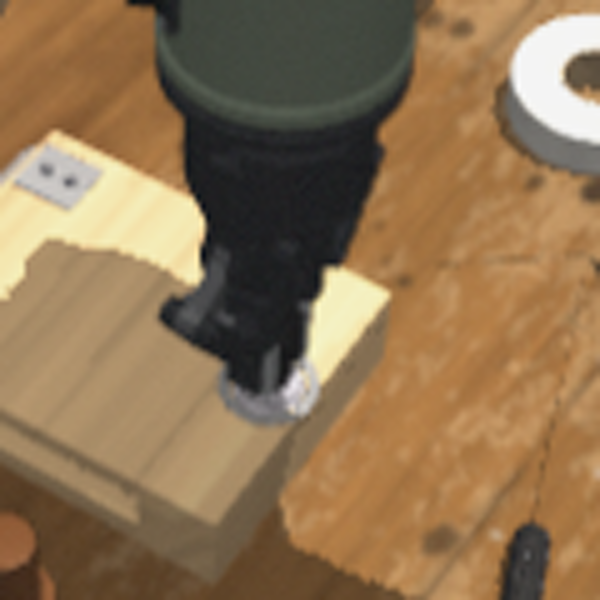

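The flange is down in the ring at scene crop (270,395), and 36 N with almost no further travel means the collar is flush. I'll ease the push to a moderate level, still well above the 8 N spring.

Request:
servo_tool(plan=[[1.5,0,0,-0.04,0,0,0],[1.5,0,0,-0.04,0,0,0],[1.5,0,0,-0.04,0,0,0]])

```text
clock: 11.7
position: [0.5154, 0.0245, 0.0592]
tool_rot: [3.141, 0.001, -3.141]
force: [-6.7, -1.5, 31.0]
grip_width: 0.0176
finger_force: 90.9
```

```bash
python3 -c "
from workcell import bot
print(bot.job_done())"
```

```text
the job is handed in; nothing more can be done
None
```

The job is handed in at about 12 s of the 58 s: the jig is shut, the pin is through the collar with its flange flush, and the arm is still holding the knob and pressing down with about 31 N; no bystander item was touched.

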